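Heft the tins and shelve the full one on the pull-out tray

TASK

Three identical closed tins stand on the studio table: one still holds its heavy pewter casting ingot, the other two are nearly empty. Pull the little tray of the wooden bench riser all the way out to its stop, find the full tin by lifting them and feeling the weight, stand it upright on the tray and let go, then push the tray in until it comes up against its inner stop. Leave the two light tins standing upright where they were, and do not disturb the other things on the table.

Things in the scene. Friction and masses are not known exactly. Their poses are not given: they have to be found in the camera images.
- tin_a_mid (a point): centre of tin A; plain grey metal tin with a push-on lid, 54 mm across, 85 mm tall, standing upright; this point is on its axis, half-way up (42.5 mm above its foot), z up. The three tins look exactly alike. One of the three (any of them, it differs from start to start) weighs 0.5 to 0.7 kg, the other two 0.13 to 0.24 kg each; the ingot inside has a little play.
- tin_b_mid (a point): centre of tin B; plain grey metal tin with a push-on lid, 54 mm across, 85 mm tall, standing upright; this point is on its axis, half-way up (42.5 mm above its foot), z up. The three tins look exactly alike. See tin A.
- tin_c_mid (a point): centre of tin C; plain grey metal tin with a push-on lid, 54 mm across, 85 mm tall, standing upright; this point is on its axis, half-way up (42.5 mm above its foot), z up. The three tins look exactly alike. See tin A.
- tin_a: the same tin A, origin at the centre of its foot
- tin_b: the same tin B, origin at the centre of its foot
- tin_c: the same tin C, origin at the centre of its foot
- rack: fixed plywood bench riser, a bridge open at front and back: 174 mm wide, 170 mm deep, side boards 126 mm high, roofed only over the rear 95 mm: underside 126 mm, top 138 mm above the table (pads and a tube on it up to 168 mm). Origin: on the table, mid width, at its front edge. x points from the front into the riser, y left seen from the front, z up. Its front looks roughly to the robot.
- tray: wooden pull-out tray, 120 mm wide, rim 26 mm and floor 12 mm above the table. Slides along the riser's x, 130 mm between stops; friction about 1.5 N holds it where left. Starts 0 to 35 mm out. Origin: table level, mid width; at the riser's origin when home, at riser x = -130 mm when fully out. Axes as the riser's. Inner floor: from 32 mm before to 145 mm behind the origin.
- tray_knob (a point): grip point of the tray's upright round dark wooden knob, 22 mm across, 45 to 80 mm above the table, at the tray's front; on its axis, 62 mm above the table, 58 mm in front (-x) of the tray's origin. In the riser's frame x = -58 mm when home, -188 mm when fully out. Axes as the riser's.
- tray_floor (a point): point on the tray floor's upper face (12 mm above the table), mid width, 35 mm behind (+x) the tray's origin: a good place for a tin when the tray is out, 95 mm in front of the riser. Axes as the tray's.
- eraser: bystander: white eraser 40 x 20 x 12 mm lying among the tins; origin under its centre
- brush: bystander: flat brush 160 mm long, 34 mm wide, 12 mm high, lying among the tins; origin on the table near its middle, x towards its bristles
- ink: bystander: small jar, 44 mm across, 65 mm tall; origin under its centre
- turps: bystander: amber bottle with a paper label, 64 mm across, 130 mm tall; origin under its centre
- brush_pot: bystander: grey pot with brushes, 92 mm across, 110 mm tall, brushes up to 240 mm; origin under its centre
- dispenser: bystander: black tape dispenser, 130 x 55 mm, 89 mm tall; origin under its centre
Things that resemble listed ones, but are neither listed nor needed, are in the scene too. What is shaped like the tin_a but red is not meant.

How it is judged:
By the outcome, as a careful person would: the job done as asked, in the order asked, and still so for the second after the job is handed in, with the robot touching nothing.
It also fails if it takes over 72 s, if anything falls off the work surface, if the arm or the gripper's body presses on something with over 40 N, if the wrist force passes 120 N, or if a joint passes its speed limit or range.

ROBOT

A 6-joint arm with a two-finger parallel gripper is mounted at the origin on the work surface. World frame = base frame: x ahead of the robot, y to its left, z up, the work surface at z = 0. Lengths are in mm, angles in rad, forces in N, time in s.
With the tool pointing down it reaches from about 400 to 925 mm from the base axis. Payload 12.5 kg.
Tool frame: the origin (TCP) lies at the very end of the fingers, on their centre line; the grasp point (between the pads) lies grip_depth behind it (grip_depth is the distance from the TCP to the grasp point, in mm); z points along the fingers, y is the line along which they close (so a half turn about z gives the same grasp; the last joint's range is limited). The gripper opens to 95 mm and grips with 3 to 60 N. Pads are 20 mm wide; open, the fingers measure 119 mm over their backs; the gripper's body (75 mm by 180 mm) begins 59 mm behind the grasp point.
Start: joints at [1.003, 0.491, 1.559, -0, 1.092, -0.106], TCP at [278.463, 559.56, 191.461] pointing down, gripper open.
Joint ranges: [-3.1, 3.1], [-0.84, 2.19], [0.05, 2.79], [-1.13, 4.28], [0.06, 2.93], [-2.69, 2.69]. Speed limits (rad/s): [2.22, 2.22, 2.79, 3.14, 3.14, 3.14].

INTERFACE

Orientations are given as [roll, pitch, yaw] about the fixed x, y, z axes, in that order (R = Rz(yaw) Ry(pitch) Rx(roll)).
In Python, from cell import state, read_camera, job_done, grip_depth gives the robot as it stands.
- The arm moves only by the tool drive_tool, never from a script. Its argument "targets" is a list of rows, each an object with "jaw": the opening, from 0 (shut) to 1 (fully open); "travel": the shift along the tool's x, y, z in m, a list of three; "twist": the turn about the tool's z in rad. In form: [{"jaw": jaw, "travel": [tx, ty, tz], "twist": twist}, ...]. A call has 1 to 8 rows; each row is the pose to reach, as a shift and turn from the pose commanded when the call began, along the tool's axes at that moment; what a row does not reach only later rows make up. A row lasts 1/12 s, in which the tool goes at most 41.7 mm and 7.16 degrees, less where a joint would pass 70% of its speed; a pose out of reach is approached as far as the arm can. A call with a gripper value outside its range is refused whole. The fingers move at their own pace and stop on an object; the grip force is fixed at half the most. Time passes only in rows, so rows that repeat a pose let the fingers close. It gives the time, the measured TCP pose, the force, the opening and the grip force at its end, in the units of the state.
- state(): the state, without advancing time (a new reading comes with each control period).
- read_camera(name): name is "scene" or "top" or "wrist"; returns a dict with "frame" (480x640x3 uint8, red, green, blue), "fx", "fy", "cx", "cy" (pixels), "R" (3x3) and "t" (3): a world point X has camera coordinates R X + t. Camera axes: x right, y down, z forward; pixel columns grow to the right and rows downward; lengths in mm; the calibration is good to about 2 mm. A picture is of the moment at which its call begins. There is no depth.
- job_done(): hands the job in; it is judged then, once.
The state is a dict: "t": time; "joints": joint angles; "qvel": joint speeds; "tau": joint torques, N m; "eef_pos": TCP position; "tcp_rot": TCP orientation; "ft_force": force on the tool from outside, world axes, zero at the start; "moment": the same for the moment, N m; "opening": opening from 0.0 (shut) to 1.0 (fully open); "grip_force": force on a finger pad.
Only numpy, scipy, OpenCV 4.12 (cv2) and the standard library are available. Lean on these libraries where they do the work, as an engineer would, in place of code of your own. Each camera call takes 0.05 s, during which the arm holds its last target. There are 200 camera calls.

## Working session

There is one attempt and no reset: what is moved stays moved. The work goes in short steps, Python scripts to look and compute and a tool call to move; the robot and the scene stay as the last step left them, time stands still between calls to the robot, and variables do not carry over. Pictures are saved under pics/ and viewed, at most 10 in all, crops included, and the job is handed in when it is done.

Besides the shell and the picture viewer there is one more tool, called after ">>>" by a JSON object that holds its "fn" and its "kwargs", one argument or row to a line. drive_tool: Moves the arm, as the interface text tells. Its arguments: {"type":"object","properties":{"targets":{"type":"array"}},"required":["targets"]}

```bash
mkdir -p pics; python3 - <<'E'
from cell import *
import cv2,pickle
print(state(), grip_depth)
for n in ["top","scene"]:
    c=read_camera(n); pickle.dump(c,open(n+'.pkl','wb'))
    cv2.imwrite(f'pics/{n}0.png',cv2.cvtColor(c['frame'],cv2.COLOR_RGB2BGR)); print(n,c['fx'],c['cx'],c['cy'],c['R'],c['t'])
E
```

```text
{'t': 0.0, 'joints': array([ 1.00342418e+00,  4.91567592e-01,  1.55945043e+00, -1.67503879e-05,
        1.09166429e+00, -1.05604238e-01]), 'qvel': array([-0.00049838,  0.00020137, -0.00150673,  0.00064   ,  0.00062253,
       -0.00230634]), 'tau': array([ 6.40833387e-04, -6.12650013e+01, -2.58185560e+01,  6.92928233e-02,
        4.81635472e-02, -6.44132956e-05]), 'eef_pos': array([278.30250163, 559.32759714, 190.85642593]), 'tcp_rot': array([-3.14050750e+00, -1.00085810e-04,  2.67983242e+00]), 'ft_force': array([ 0.00417002,  0.36712183, -0.26980016]), 'moment': array([-0.00279026,  0.02621828,  0.03943611]), 'grip_force': 0.0, 'opening': 1.0014893737399255} 18.8
top 522.9745680534603 309.31801904141406 239.93249708502867 [[-0.02651924 -0.99962807  0.00635942]
 [-0.99216135  0.02554295 -0.12232501]
 [ 0.12211707 -0.00955354 -0.99246972]] [   9.07087625  563.57065601 1136.25782589]
scene 543.9695921939847 316.0266301570285 246.03919628303166 [[-0.84755595  0.53062514 -0.00926651]
 [ 0.41677202  0.65468803 -0.63062244]
 [-0.32855745 -0.53834982 -0.77603445]] [ 494.28242327 -192.6503855  1645.21031473]
```

View pics/top0.png

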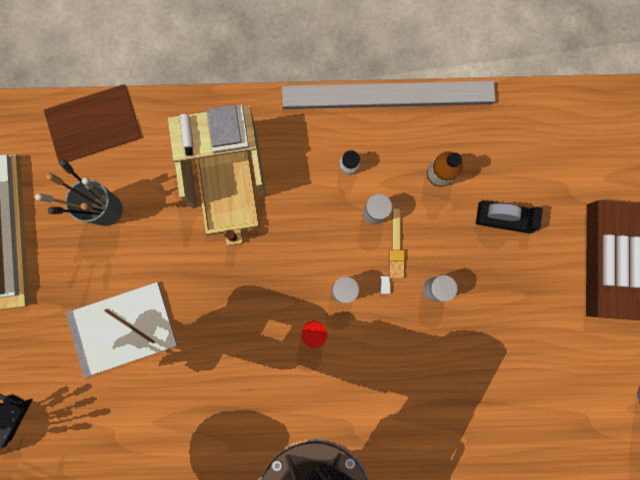

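View pics/scene0.png

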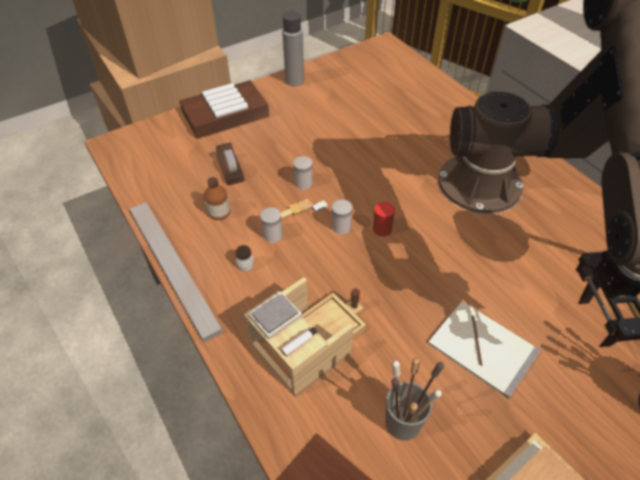

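The three grey tins in the top image have lids at about (379,207), (346,290) and (441,288). The red tin at (314,334) is the lookalike and isn't meant. The riser is at about (215,165), with its knob at (232,237). I'll confirm this in an enlarged crop.

```bash
python3 - <<'E'
import cv2
im=cv2.imread('pics/top0.png')
cv2.imwrite('pics/c1.png',cv2.resize(im[85:305,160:470],None,fx=2.58,fy=2.58,interpolation=cv2.INTER_CUBIC)[:600,:800])
s=cv2.imread('pics/scene0.png')
cv2.imwrite('pics/c2.png',cv2.resize(s[150:400,190:410],None,fx=2.4,fy=2.4,interpolation=cv2.INTER_CUBIC))
E
```

```text
(no output)
```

View pics/c1.png

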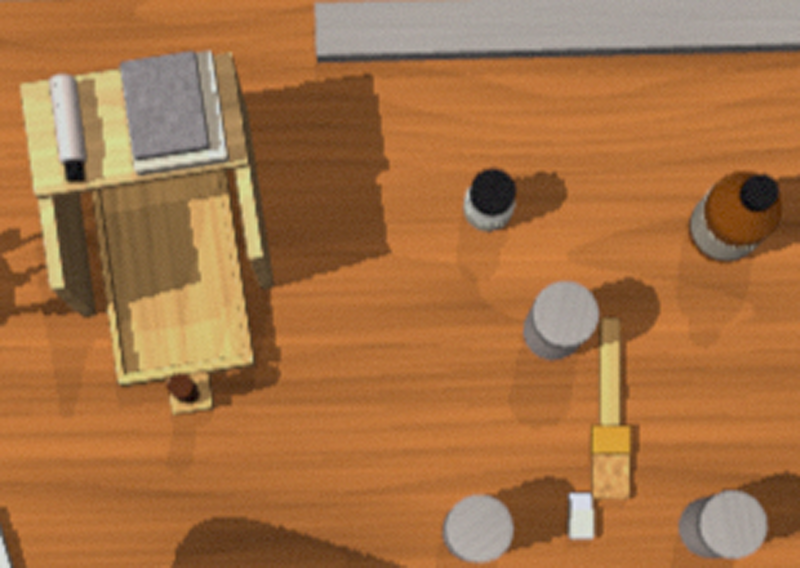

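View pics/c2.png

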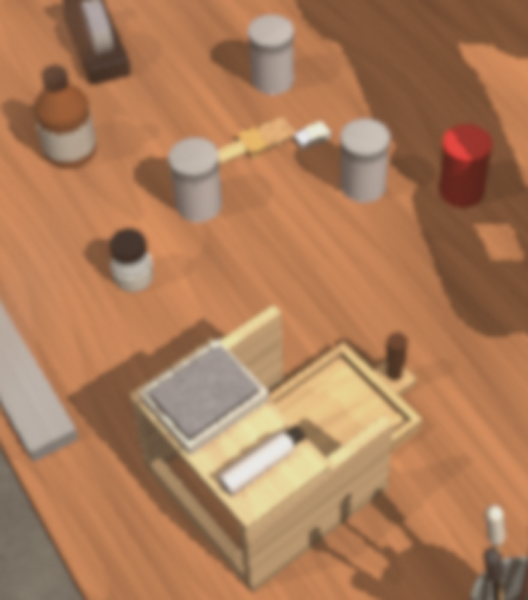

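The crop shows the three grey tins' lids at (565,315), (479,529) and (733,524), the knob top at (182,388) and the riser's roof corners. The eraser and brush lie between the tins. The second crop shows the same tins from the scene camera.

```bash
cat > h.py <<'E'
import numpy as np,pickle
from scipy.optimize import least_squares
def ray(c,u,v,z):
    d=c['R'].T@np.array([(u-c['cx'])/c['fx'],(v-c['cy'])/c['fy'],1]); o=-c['R'].T@c['t']
    return o+d*(z-o[2])/d[2]
def proj(c,X):
    q=c['R']@np.asarray(X,float)+c['t']; return np.array([c['fx']*q[0]/q[2]+c['cx'],c['fy']*q[1]/q[2]+c['cy']])
E
python3 - <<'E'
from h import *
T=pickle.load(open('top.pkl','rb'));S=pickle.load(open('scene.pkl','rb'))
t=lambda u,v,z:ray(T,160+u/2.58,85+v/2.58,z)
s=lambda u,v,z:ray(S,190+u/2.4,150+v/2.4,z)
for n,a,b,z in [('tin1',(565,315),(193,157),85),('tin2',(479,529),(364,138),85),('tin3',(733,524),(271,31),85),('knob',(182,388),(397,340),80)]:
    print(n,t(*a,z).round(1),s(*b,z).round(1))
for n,a in [('eraser',(581,516)),('brushtip',(611,497)),('brushend',(611,318)),('ink',(492,215)),('turps',(730,235))]: print(n,t(*a,8).round(0))
pts=[((75,87),(36,194),138),((75,-87),(248,165),138),((170,87),(22,85),138),((170,-87),(232,55),138),((0,87),(55,290),126),((0,-87),(265,283),126)]
W=np.array([t(*p[1],p[2])[:2] for p in pts]);L=np.array([p[0] for p in pts])
def f(p):
    c,s_=np.cos(p[2]),np.sin(p[2]); return (W-(p[:2]+L@np.array([[c,s_],[-s_,c]]))).ravel()
r=least_squares(f,[600,200,0],loss='soft_l1',f_scale=2);print(r.x,r.fun.round(1))
for a in [(121,383),(252,362)]: print('trayfront',t(*a,26).round(1))
for rr in (0,):
    print(np.degrees(r.x[2]))
E
```

```text
tin1 [ 625.  -157.5   85. ] [ 631.6 -150.8   85. ]
tin2 [448.6 -79.3  85. ] [455.2 -72.6  85. ]
tin3 [ 447.1 -288.3   85. ] [ 451.6 -280.6   85. ]
knob [572.2 163.9  80. ] [577.7 170.3  80. ]
eraser [ 460. -175.    8.]
brushtip [ 475. -202.    8.]
brushend [ 635. -210.    8.]
ink [ 732. -107.    8.]
turps [ 709. -321.    8.]
[6.58488085e+02 1.76421154e+02 1.23831685e-01] [  2.6  -0.3   0.9   1.7  -0.4  -0.2  -0.6   1.7   0.6  -3.7 -19.4  -0.3]
trayfront [585.3 224.8  26. ]
trayfront [601.  110.1  26. ]
7.095032943279998
```

>>> {"fn": "drive_tool", "kwargs": {
  "targets": [
    {"jaw": 1, "travel": [-0.3, -0.15, 0], "twist": -0.59},
    {"jaw": 1, "travel": [-0.3, -0.15, 0], "twist": -0.59},
    {"jaw": 1, "travel": [-0.3, -0.15, 0], "twist": -0.59},
    {"jaw": 1, "travel": [-0.3, -0.15, 0], "twist": -0.59},
    {"jaw": 1, "travel": [-0.3, -0.15, 0], "twist": -0.59},
    {"jaw": 1, "travel": [-0.3, -0.15, 0], "twist": -0.59},
    {"jaw": 1, "travel": [-0.3, -0.15, 0], "twist": -0.59},
    {"jaw": 1, "travel": [-0.3, -0.15, 0], "twist": -0.59}
  ]
}}

```text
t: 0.77
eef_pos: [473.6, 299.6, 191.3]
tcp_rot: [-3.142, -0.0, -3.013]
ft_force: [1.1, 1.5, -0.0]
opening: 1.0
grip_force: 0.0
```

>>> {"fn": "drive_tool", "kwargs": {
  "targets": [
    {"jaw": 1, "travel": [-0.04, -0.08, 0], "twist": 0},
    {"jaw": 1, "travel": [-0.05, -0.11, 0], "twist": 0},
    {"jaw": 1, "travel": [-0.06, -0.13, 0], "twist": 0},
    {"jaw": 1, "travel": [-0.06, -0.13, 0], "twist": 0},
    {"jaw": 1, "travel": [-0.06, -0.13, 0], "twist": 0}
  ]
}}

```text
t: 1.18
eef_pos: [550.7, 176.8, 190.9]
tcp_rot: [-3.141, -0.0, -3.017]
ft_force: [-0.3, -0.2, -0.1]
opening: 0.999
grip_force: 0.0
```

```bash
python3 - <<'E'
from cell import *
import cv2,pickle
from h import *
s=state();print(s['eef_pos'],s['tcp_rot'])
c=read_camera('wrist'); pickle.dump(c,open('w1.pkl','wb'))
print(c['fx'],-c['R'].T@c['t'],c['R'].round(3))
im=cv2.cvtColor(c['frame'],cv2.COLOR_RGB2BGR);cv2.imwrite('pics/w1.png',im)
for p in [(572,164,80),(578,170,80)]: print(proj(c,p))
E
```

```text
[550.73291817 176.77030398 190.93413962] [-3.14114249e+00 -2.65770787e-04 -3.01737811e+00]
422.60831252029834 [479.99410164 167.91870471 384.2537614 ] [[-0.124  0.992 -0.001]
 [ 0.959  0.12   0.255]
 [ 0.253  0.031 -0.967]]
[305.16245774 254.92569651]
[312.17011093 263.43223525]
```

View pics/w1.png

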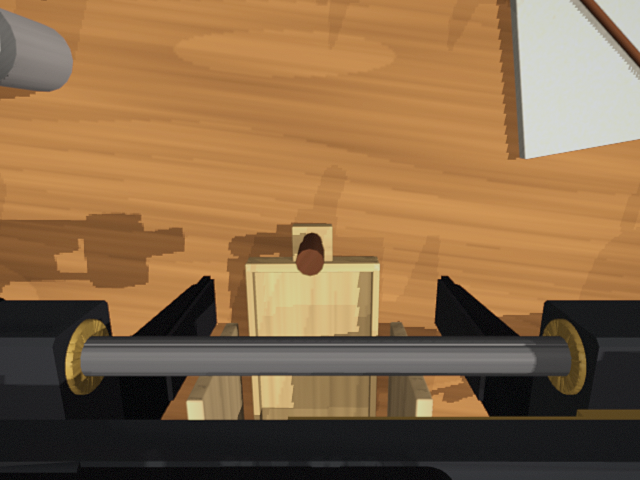

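The knob top sits at (310,263) in the wrist view. That agrees with the scene camera, so the top camera reads about 5 mm off. The tray runs parallel to the image columns, so the yaw is right.

>>> {"fn": "drive_tool", "kwargs": {
  "targets": [
    {"jaw": 1, "travel": [-0.025, -0.011, 0.01], "twist": 0},
    {"jaw": 1, "travel": [-0.025, -0.011, 0.05], "twist": 0},
    {"jaw": 1, "travel": [-0.025, -0.011, 0.09], "twist": 0},
    {"jaw": 1, "travel": [-0.025, -0.011, 0.125], "twist": 0},
    {"jaw": 1, "travel": [-0.025, -0.011, 0.146], "twist": 0},
    {"jaw": 1, "travel": [-0.025, -0.011, 0.146], "twist": 0},
    {"jaw": 0, "travel": [-0.025, -0.011, 0.146], "twist": 0},
    {"jaw": 0, "travel": [-0.025, -0.011, 0.146], "twist": 0}
  ]
}}

```text
t: 1.9
eef_pos: [575.6, 173.3, 46.9]
tcp_rot: [3.141, 0.002, -3.013]
ft_force: [0.8, 0.0, 0.3]
opening: 0.909
grip_force: 0.0
```

>>> {"fn": "drive_tool", "kwargs": {
  "targets": [
    {"jaw": 0, "travel": [0, 0, 0], "twist": 0},
    {"jaw": 0, "travel": [0, 0, 0], "twist": 0},
    {"jaw": 0, "travel": [0, 0, 0], "twist": 0},
    {"jaw": 0, "travel": [0, 0, 0], "twist": 0},
    {"jaw": 0, "travel": [0, 0, 0], "twist": 0},
    {"jaw": 0, "travel": [0, 0, 0], "twist": 0}
  ]
}}

```text
t: 2.4
eef_pos: [575.3, 172.4, 45.7]
tcp_rot: [3.141, 0.0, -3.013]
ft_force: [1.5, -0.6, -0.6]
opening: 0.497
grip_force: 0.0
```

>>> {"fn": "drive_tool", "kwargs": {
  "targets": [
    {"jaw": 0, "travel": [-0.002, -0.004, 0], "twist": 0},
    {"jaw": 0, "travel": [-0.002, -0.004, 0], "twist": 0},
    {"jaw": 0, "travel": [-0.002, -0.004, 0], "twist": 0},
    {"jaw": 0, "travel": [-0.002, -0.004, 0], "twist": 0},
    {"jaw": 0, "travel": [-0.002, -0.004, 0], "twist": 0},
    {"jaw": 0, "travel": [-0.002, -0.004, 0], "twist": 0}
  ]
}}

```text
t: 2.9
eef_pos: [577.8, 167.6, 45.3]
tcp_rot: [-3.14, -0.0, -3.013]
ft_force: [0.9, -7.6, -0.5]
opening: 0.216
grip_force: 30.0
```

>>> {"fn": "drive_tool", "kwargs": {
  "targets": [
    {"jaw": 0, "travel": [0.015, -0.001, 0], "twist": 0},
    {"jaw": 0, "travel": [0.035, -0.001, 0], "twist": 0},
    {"jaw": 0, "travel": [0.055, -0.001, 0], "twist": 0},
    {"jaw": 0, "travel": [0.075, -0.001, 0], "twist": 0},
    {"jaw": 0, "travel": [0.09, -0.001, 0], "twist": 0},
    {"jaw": 0, "travel": [0.09, -0.001, 0], "twist": 0},
    {"jaw": 0, "travel": [0.09, -0.001, 0], "twist": 0}
  ]
}}

```text
t: 3.48
eef_pos: [487.4, 155.7, 45.3]
tcp_rot: [-3.141, -0.002, -3.013]
ft_force: [-0.6, -5.3, -1.6]
opening: 0.222
grip_force: 30.0
```

>>> {"fn": "drive_tool", "kwargs": {
  "targets": [
    {"jaw": 0, "travel": [0.002, 0, 0], "twist": 0},
    {"jaw": 0, "travel": [0.005, 0, 0], "twist": 0},
    {"jaw": 0, "travel": [0.005, 0, 0], "twist": 0}
  ]
}}

```text
t: 3.73
eef_pos: [483.5, 155.2, 45.3]
tcp_rot: [-3.141, -0.0, -3.013]
ft_force: [-0.1, -5.3, -1.1]
opening: 0.221
grip_force: 30.0
```

>>> {"fn": "drive_tool", "kwargs": {
  "targets": [
    {"jaw": 0, "travel": [0.002, 0, 0], "twist": 0},
    {"jaw": 0, "travel": [0.005, 0, 0], "twist": 0},
    {"jaw": 0, "travel": [0.005, 0, 0], "twist": 0}
  ]
}}

```text
t: 3.98
eef_pos: [478.6, 154.5, 45.3]
tcp_rot: [-3.141, -0.0, -3.013]
ft_force: [0.4, -5.6, -0.8]
opening: 0.217
grip_force: 30.0
```

>>> {"fn": "drive_tool", "kwargs": {
  "targets": [
    {"jaw": 0, "travel": [0.002, 0, 0], "twist": 0},
    {"jaw": 0, "travel": [0.004, 0, 0], "twist": 0},
    {"jaw": 0, "travel": [0.004, 0, 0], "twist": 0}
  ]
}}

```text
t: 4.23
eef_pos: [477.2, 154.3, 45.4]
tcp_rot: [-3.141, 0.005, -3.013]
ft_force: [10.3, -4.8, -9.9]
opening: 0.219
grip_force: 30.0
```

>>> {"fn": "drive_tool", "kwargs": {
  "targets": [
    {"jaw": 0, "travel": [0.002, 0, 0], "twist": 0},
    {"jaw": 0, "travel": [0.003, 0, 0], "twist": 0},
    {"jaw": 0, "travel": [0.003, 0, 0], "twist": 0}
  ]
}}

```text
t: 4.48
eef_pos: [477.2, 154.4, 45.5]
tcp_rot: [3.142, 0.011, -3.014]
ft_force: [22.8, -2.5, -20.4]
opening: 0.221
grip_force: 30.0
```

>>> {"fn": "drive_tool", "kwargs": {
  "targets": [
    {"jaw": 0, "travel": [0.002, 0, 0], "twist": 0},
    {"jaw": 0, "travel": [0.003, 0, 0], "twist": 0},
    {"jaw": 0, "travel": [0.003, 0, 0], "twist": 0}
  ]
}}

```text
t: 4.73
eef_pos: [475.8, 154.2, 45.8]
tcp_rot: [3.141, 0.014, -3.014]
ft_force: [28.6, -1.5, -22.6]
opening: 0.22
grip_force: 30.0
```

The tray hit its outer stop at TCP (477.3,154.3). I'll take the load off, open the gripper, lift, and go to the nearest tin (tin2).

>>> {"fn": "drive_tool", "kwargs": {
  "targets": [
    {"jaw": 0, "travel": [-0.004, 0, 0], "twist": 0},
    {"jaw": 0, "travel": [-0.008, 0, 0], "twist": 0},
    {"jaw": 0.6, "travel": [-0.008, 0, 0], "twist": 0},
    {"jaw": 0.6, "travel": [-0.008, 0, 0], "twist": 0},
    {"jaw": 0.6, "travel": [-0.008, 0, 0], "twist": 0},
    {"jaw": 0.6, "travel": [-0.008, 0, 0], "twist": 0}
  ]
}}

```text
t: 5.23
eef_pos: [476.5, 154.9, 45.4]
tcp_rot: [3.141, 0.0, -3.013]
ft_force: [0.1, -0.0, -0.1]
opening: 0.441
grip_force: 0.0
```

>>> {"fn": "drive_tool", "kwargs": {
  "targets": [
    {"jaw": 1, "travel": [0, 0, -0.035], "twist": 0},
    {"jaw": 1, "travel": [0, 0, -0.07], "twist": 0},
    {"jaw": 1, "travel": [0.012, -0.03, -0.09], "twist": 0},
    {"jaw": 1, "travel": [0.025, -0.065, -0.11], "twist": 0},
    {"jaw": 1, "travel": [0.04, -0.1, -0.12], "twist": 0},
    {"jaw": 1, "travel": [0.055, -0.135, -0.13], "twist": 0},
    {"jaw": 1, "travel": [0.068, -0.172, -0.14], "twist": 0},
    {"jaw": 1, "travel": [0.08, -0.205, -0.145], "twist": 0}
  ]
}}

```text
t: 5.9
eef_pos: [422.9, -60.5, 191.6]
tcp_rot: [-3.141, 0.002, -3.013]
ft_force: [1.1, -0.3, 0.5]
opening: 0.978
grip_force: 0.0
```

>>> {"fn": "drive_tool", "kwargs": {
  "targets": [
    {"jaw": 1, "travel": [0, -0.017, 0], "twist": 0},
    {"jaw": 1, "travel": [0, -0.017, 0], "twist": 0},
    {"jaw": 1, "travel": [0, -0.017, 0], "twist": 0},
    {"jaw": 1, "travel": [0, -0.017, 0], "twist": 0},
    {"jaw": 1, "travel": [0, -0.017, 0], "twist": 0}
  ]
}}

```text
t: 6.32
eef_pos: [425.6, -74.8, 190.2]
tcp_rot: [3.141, -0.0, -3.012]
ft_force: [0.0, -0.8, 0.6]
opening: 1.0
grip_force: 0.0
```

```bash
python3 - <<'E'
from cell import *
import cv2,pickle
from h import *
s=state();print(s['eef_pos'],s['tcp_rot'],s['ft_force'])
c=read_camera('wrist'); pickle.dump(c,open('w2.pkl','wb'))
im=cv2.cvtColor(c['frame'],cv2.COLOR_RGB2BGR);cv2.imwrite('pics/w2.png',im)
for p in [(454,-73.5,85),(630,-151.5,85),(451.5,-282,85)]: print(proj(c,p))
E
```

```text
[425.55965062 -74.76228821 190.24386998] [ 3.14116590e+00 -3.90135819e-04 -3.01222894e+00] [ 0.00825802 -0.84721305  0.61234799]
[322.16500604 268.57080758]
[203.70954594 454.18055693]
[ 37.46408234 230.05380703]
```

View pics/w2.png

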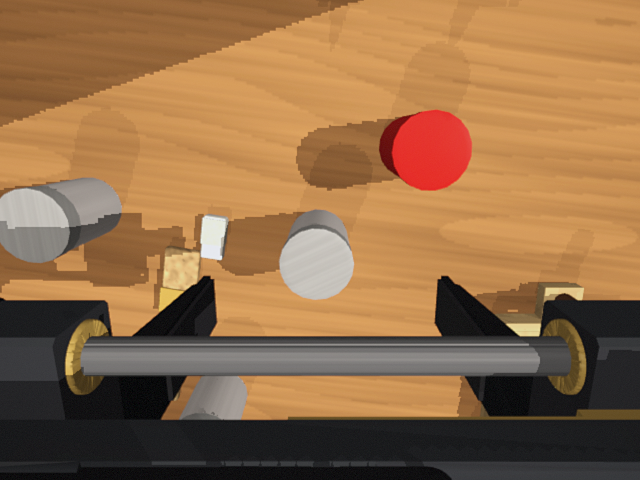

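Tin2's lid centre is at (316,262) and tin3's is at (36,225). The red tin is at (431,150), and the eraser at (213,237) is clear of the fingers.

```bash
python3 - <<'E'
from h import *
c=pickle.load(open('w2.pkl','rb'))
for p in [(316.5,262),(36,225),(431,150)]: print(ray(c,*p,85).round(1))
c=pickle.load(open('w1.pkl','rb'));print(ray(c,310,263,80).round(1))
E
```

```text
[449.5 -78.3  85. ]
[ 447.8 -282.9   85. ]
[358.8  -9.9  85. ]
[577.9 168.3  80. ]
```

>>> {"fn": "drive_tool", "kwargs": {
  "targets": [
    {"jaw": 1, "travel": [-0.025, -0.005, 0.02], "twist": 0},
    {"jaw": 1, "travel": [-0.025, -0.005, 0.06], "twist": 0},
    {"jaw": 1, "travel": [-0.025, -0.005, 0.1], "twist": 0},
    {"jaw": 1, "travel": [-0.025, -0.005, 0.135], "twist": 0},
    {"jaw": 0.7, "travel": [-0.025, -0.005, 0.155], "twist": 0},
    {"jaw": 0.7, "travel": [-0.025, -0.005, 0.157], "twist": 0},
    {"jaw": 0.7, "travel": [-0.025, -0.005, 0.157], "twist": 0},
    {"jaw": 0.7, "travel": [-0.025, -0.005, 0.157], "twist": 0}
  ]
}}

```text
t: 7.03
eef_pos: [451.7, -77.2, 34.3]
tcp_rot: [-3.141, 0.001, -3.012]
ft_force: [-0.1, -0.6, -0.1]
opening: 0.774
grip_force: 0.0
```

>>> {"fn": "drive_tool", "kwargs": {
  "targets": [
    {"jaw": 0, "travel": [0, 0, 0], "twist": 0},
    {"jaw": 0, "travel": [0, 0, 0], "twist": 0},
    {"jaw": 0, "travel": [0, 0, 0], "twist": 0},
    {"jaw": 0, "travel": [0, 0, 0], "twist": 0}
  ]
}}

```text
t: 7.37
eef_pos: [451.8, -77.7, 34.4]
tcp_rot: [-3.141, 0.002, -3.013]
ft_force: [-0.6, -0.1, 9.2]
opening: 0.563
grip_force: 30.0
```

>>> {"fn": "drive_tool", "kwargs": {
  "targets": [
    {"jaw": 0, "travel": [0, 0, 0], "twist": 0},
    {"jaw": 0, "travel": [0, 0, 0], "twist": 0}
  ]
}}

```text
t: 7.53
eef_pos: [451.8, -77.7, 34.4]
tcp_rot: [-3.141, 0.002, -3.013]
ft_force: [-0.7, 0.4, 9.7]
opening: 0.561
grip_force: 30.0
```

>>> {"fn": "drive_tool", "kwargs": {
  "targets": [
    {"jaw": 0, "travel": [0, 0, -0.01], "twist": 0},
    {"jaw": 0, "travel": [0, 0, -0.025], "twist": 0},
    {"jaw": 0, "travel": [0, 0, -0.03], "twist": 0},
    {"jaw": 0, "travel": [0, 0, -0.03], "twist": 0},
    {"jaw": 0, "travel": [0, 0, -0.03], "twist": 0},
    {"jaw": 0, "travel": [0, 0, -0.03], "twist": 0}
  ]
}}

```text
t: 8.03
eef_pos: [450.9, -77.4, 63.0]
tcp_rot: [3.141, -0.0, -3.013]
ft_force: [0.2, -0.3, -2.6]
opening: 0.56
grip_force: 30.0
```

>>> {"fn": "drive_tool", "kwargs": {
  "targets": [
    {"jaw": 0, "travel": [0, 0, 0], "twist": 0},
    {"jaw": 0, "travel": [0, 0, 0], "twist": 0}
  ]
}}

```text
t: 8.2
eef_pos: [450.9, -77.4, 62.9]
tcp_rot: [3.141, -0.001, -3.013]
ft_force: [0.0, -0.4, -2.0]
opening: 0.563
grip_force: 30.0
```

>>> {"fn": "drive_tool", "kwargs": {
  "targets": [
    {"jaw": 0, "travel": [0, 0, 0], "twist": 0},
    {"jaw": 0, "travel": [0, 0, 0], "twist": 0}
  ]
}}

```text
t: 8.37
eef_pos: [451.0, -77.4, 63.2]
tcp_rot: [3.141, -0.0, -3.013]
ft_force: [-0.0, -0.0, -1.6]
opening: 0.562
grip_force: 30.0
```

It weighs about 0.2 kg, so tin2 is light. I'll set it back and go to tin3.

>>> {"fn": "drive_tool", "kwargs": {
  "targets": [
    {"jaw": 0, "travel": [0, 0, 0.015], "twist": 0},
    {"jaw": 0, "travel": [0, 0, 0.024], "twist": 0},
    {"jaw": 0, "travel": [0, 0, 0.027], "twist": 0},
    {"jaw": 0, "travel": [0, 0, 0.029], "twist": 0},
    {"jaw": 0, "travel": [0, 0, 0.029], "twist": 0},
    {"jaw": 0, "travel": [0, 0, 0.029], "twist": 0}
  ]
}}

```text
t: 8.87
eef_pos: [451.2, -77.5, 34.6]
tcp_rot: [3.142, 0.0, -3.013]
ft_force: [0.3, 0.4, -2.5]
opening: 0.564
grip_force: 30.0
```

>>> {"fn": "drive_tool", "kwargs": {
  "targets": [
    {"jaw": 0.65, "travel": [0, 0, 0], "twist": 0},
    {"jaw": 0.85, "travel": [0, 0, 0], "twist": 0},
    {"jaw": 0.85, "travel": [0, 0, 0], "twist": 0},
    {"jaw": 0.85, "travel": [0, 0, 0], "twist": 0},
    {"jaw": 0.85, "travel": [0, 0, 0], "twist": 0}
  ]
}}

```text
t: 9.28
eef_pos: [451.2, -77.5, 34.5]
tcp_rot: [-3.142, 0.0, -3.013]
ft_force: [0.5, -0.3, -0.3]
opening: 0.828
grip_force: 0.0
```

>>> {"fn": "drive_tool", "kwargs": {
  "targets": [
    {"jaw": 0.85, "travel": [0, 0, -0.03], "twist": 0},
    {"jaw": 0.85, "travel": [0, 0, -0.07], "twist": 0},
    {"jaw": 1, "travel": [0.002, -0.015, -0.105], "twist": 0},
    {"jaw": 1, "travel": [0.007, -0.05, -0.12], "twist": 0},
    {"jaw": 1, "travel": [0.012, -0.088, -0.12], "twist": 0},
    {"jaw": 1, "travel": [0.017, -0.127, -0.12], "twist": 0},
    {"jaw": 1, "travel": [0.023, -0.165, -0.12], "twist": 0},
    {"jaw": 1, "travel": [0.0285, -0.2, -0.12], "twist": 0}
  ]
}}

```text
t: 9.95
eef_pos: [448.1, -281.6, 154.7]
tcp_rot: [-3.141, 0.0, -3.013]
ft_force: [0.7, -0.3, 0.3]
opening: 0.999
grip_force: 0.0
```

>>> {"fn": "drive_tool", "kwargs": {
  "targets": [
    {"jaw": 1, "travel": [0, -0.004, 0], "twist": 0},
    {"jaw": 1, "travel": [0, -0.004, 0], "twist": 0},
    {"jaw": 1, "travel": [0, -0.004, 0], "twist": 0}
  ]
}}

```text
t: 10.2
eef_pos: [448.6, -282.9, 154.1]
tcp_rot: [3.141, -0.001, -3.014]
ft_force: [0.2, -0.8, -0.4]
opening: 0.998
grip_force: 0.0
```

>>> {"fn": "drive_tool", "kwargs": {
  "targets": [
    {"jaw": 1, "travel": [0, 0, 0.04], "twist": 0},
    {"jaw": 1, "travel": [0, 0, 0.08], "twist": 0},
    {"jaw": 1, "travel": [0, 0, 0.11], "twist": 0},
    {"jaw": 0.7, "travel": [0, 0, 0.12], "twist": 0},
    {"jaw": 0.7, "travel": [0, 0, 0.12], "twist": 0},
    {"jaw": 0.7, "travel": [0, 0, 0.12], "twist": 0}
  ]
}}

```text
t: 10.7
eef_pos: [449.5, -282.9, 35.2]
tcp_rot: [3.142, 0.0, -3.012]
ft_force: [0.8, -0.9, 0.5]
opening: 0.845
grip_force: 0.0
```

>>> {"fn": "drive_tool", "kwargs": {
  "targets": [
    {"jaw": 0, "travel": [0, 0, 0], "twist": 0},
    {"jaw": 0, "travel": [0, 0, 0], "twist": 0},
    {"jaw": 0, "travel": [0, 0, 0], "twist": 0},
    {"jaw": 0, "travel": [0, 0, 0], "twist": 0},
    {"jaw": 0, "travel": [0, 0, 0], "twist": 0},
    {"jaw": 0, "travel": [0, 0, 0], "twist": 0},
    {"jaw": 0, "travel": [0, 0, 0], "twist": 0}
  ]
}}

```text
t: 11.28
eef_pos: [449.5, -284.0, 35.4]
tcp_rot: [-3.14, 0.001, -3.014]
ft_force: [0.5, -0.7, 8.4]
opening: 0.552
grip_force: 30.0
```

>>> {"fn": "drive_tool", "kwargs": {
  "targets": [
    {"jaw": 0, "travel": [0, 0, -0.01], "twist": 0},
    {"jaw": 0, "travel": [0, 0, -0.025], "twist": 0},
    {"jaw": 0, "travel": [0, 0, -0.03], "twist": 0},
    {"jaw": 0, "travel": [0, 0, -0.03], "twist": 0},
    {"jaw": 0, "travel": [0, 0, -0.03], "twist": 0},
    {"jaw": 0, "travel": [0, 0, -0.03], "twist": 0},
    {"jaw": 0, "travel": [0, 0, -0.03], "twist": 0},
    {"jaw": 0, "travel": [0, 0, -0.03], "twist": 0}
  ]
}}

```text
t: 11.95
eef_pos: [448.7, -283.3, 63.9]
tcp_rot: [3.141, -0.001, -3.013]
ft_force: [0.0, 0.3, -2.9]
opening: 0.555
grip_force: 30.0
```

>>> {"fn": "drive_tool", "kwargs": {
  "targets": [
    {"jaw": 0, "travel": [0, 0, 0], "twist": 0},
    {"jaw": 0, "travel": [0, 0, 0], "twist": 0}
  ]
}}

```text
t: 12.12
eef_pos: [448.8, -283.4, 64.2]
tcp_rot: [3.141, -0.0, -3.013]
ft_force: [-0.6, 0.6, -1.3]
opening: 0.553
grip_force: 30.0
```

It's about 0.2 kg, so tin3 is light too. I'll set it back and go to tin1.

>>> {"fn": "drive_tool", "kwargs": {
  "targets": [
    {"jaw": 0, "travel": [0, 0, 0.015], "twist": 0},
    {"jaw": 0, "travel": [0, 0, 0.024], "twist": 0},
    {"jaw": 0, "travel": [0, 0, 0.027], "twist": 0},
    {"jaw": 0, "travel": [0, 0, 0.029], "twist": 0},
    {"jaw": 0, "travel": [0, 0, 0.029], "twist": 0},
    {"jaw": 0, "travel": [0, 0, 0.029], "twist": 0}
  ]
}}

```text
t: 12.62
eef_pos: [449.0, -283.5, 35.5]
tcp_rot: [3.142, 0.0, -3.013]
ft_force: [0.5, -0.7, -2.7]
opening: 0.552
grip_force: 30.0
```

>>> {"fn": "drive_tool", "kwargs": {
  "targets": [
    {"jaw": 0.65, "travel": [0, 0, 0], "twist": 0},
    {"jaw": 0.85, "travel": [0, 0, 0], "twist": 0},
    {"jaw": 0.85, "travel": [0, 0, 0], "twist": 0},
    {"jaw": 0.85, "travel": [0, 0, 0], "twist": 0},
    {"jaw": 0.85, "travel": [0, 0, 0], "twist": 0}
  ]
}}

```text
t: 13.03
eef_pos: [449.0, -283.4, 35.5]
tcp_rot: [-3.142, 0.0, -3.013]
ft_force: [-0.8, -0.1, 0.7]
opening: 0.827
grip_force: 0.0
```

>>> {"fn": "drive_tool", "kwargs": {
  "targets": [
    {"jaw": 0.85, "travel": [0, 0, -0.03], "twist": 0},
    {"jaw": 0.85, "travel": [0, 0, -0.07], "twist": 0},
    {"jaw": 1, "travel": [-0.01, 0.005, -0.105], "twist": 0},
    {"jaw": 1, "travel": [-0.04, 0.022, -0.12], "twist": 0},
    {"jaw": 1, "travel": [-0.07, 0.04, -0.12], "twist": 0},
    {"jaw": 1, "travel": [-0.105, 0.058, -0.12], "twist": 0},
    {"jaw": 1, "travel": [-0.14, 0.076, -0.12], "twist": 0},
    {"jaw": 1, "travel": [-0.172, 0.095, -0.12], "twist": 0}
  ]
}}

```text
t: 13.7
eef_pos: [609.0, -166.0, 155.7]
tcp_rot: [-3.141, 0.001, -3.014]
ft_force: [-0.3, -0.8, -0.2]
opening: 1.002
grip_force: 0.0
```

>>> {"fn": "drive_tool", "kwargs": {
  "targets": [
    {"jaw": 1, "travel": [-0.021, 0.01, 0], "twist": 0},
    {"jaw": 1, "travel": [-0.021, 0.01, 0], "twist": 0},
    {"jaw": 1, "travel": [-0.021, 0.01, 0], "twist": 0},
    {"jaw": 1, "travel": [-0.021, 0.01, 0], "twist": 0}
  ]
}}

```text
t: 14.03
eef_pos: [626.3, -154.8, 155.2]
tcp_rot: [3.141, -0.001, -3.013]
ft_force: [-0.4, -0.3, -0.4]
opening: 1.001
grip_force: 0.0
```

>>> {"fn": "drive_tool", "kwargs": {
  "targets": [
    {"jaw": 1, "travel": [-0.001, 0, 0.04], "twist": 0},
    {"jaw": 1, "travel": [-0.001, 0, 0.08], "twist": 0},
    {"jaw": 1, "travel": [-0.001, 0, 0.11], "twist": 0},
    {"jaw": 0.7, "travel": [-0.001, 0, 0.12], "twist": 0},
    {"jaw": 0.7, "travel": [-0.001, 0, 0.12], "twist": 0},
    {"jaw": 0.7, "travel": [-0.001, 0, 0.12], "twist": 0}
  ]
}}

```text
t: 14.53
eef_pos: [628.1, -155.3, 36.5]
tcp_rot: [-3.141, 0.001, -3.014]
ft_force: [0.0, -0.2, 0.9]
opening: 0.843
grip_force: 0.0
```

>>> {"fn": "drive_tool", "kwargs": {
  "targets": [
    {"jaw": 0, "travel": [0, 0, 0], "twist": 0},
    {"jaw": 0, "travel": [0, 0, 0], "twist": 0},
    {"jaw": 0, "travel": [0, 0, 0], "twist": 0},
    {"jaw": 0, "travel": [0, 0, 0], "twist": 0},
    {"jaw": 0, "travel": [0, 0, 0], "twist": 0},
    {"jaw": 0, "travel": [0, 0, 0], "twist": 0},
    {"jaw": 0, "travel": [0, 0, 0], "twist": 0}
  ]
}}

```text
t: 15.12
eef_pos: [628.8, -155.2, 36.8]
tcp_rot: [-3.14, 0.003, -3.013]
ft_force: [0.1, -3.4, 6.8]
opening: 0.569
grip_force: 30.0
```

>>> {"fn": "drive_tool", "kwargs": {
  "targets": [
    {"jaw": 0, "travel": [0, 0, -0.01], "twist": 0},
    {"jaw": 0, "travel": [0, 0, -0.025], "twist": 0},
    {"jaw": 0, "travel": [0, 0, -0.03], "twist": 0},
    {"jaw": 0, "travel": [0, 0, -0.03], "twist": 0},
    {"jaw": 0, "travel": [0, 0, -0.03], "twist": 0},
    {"jaw": 0, "travel": [0, 0, -0.03], "twist": 0},
    {"jaw": 0, "travel": [0, 0, -0.03], "twist": 0},
    {"jaw": 0, "travel": [0, 0, -0.03], "twist": 0}
  ]
}}

```text
t: 15.78
eef_pos: [627.6, -154.4, 64.8]
tcp_rot: [3.141, -0.001, -3.013]
ft_force: [-0.3, 0.3, -5.8]
opening: 0.569
grip_force: 29.9
```

>>> {"fn": "drive_tool", "kwargs": {
  "targets": [
    {"jaw": 0, "travel": [0, 0, 0], "twist": 0},
    {"jaw": 0, "travel": [0, 0, 0], "twist": 0}
  ]
}}

```text
t: 15.95
eef_pos: [627.8, -154.5, 65.1]
tcp_rot: [3.141, -0.0, -3.013]
ft_force: [0.6, -0.5, -5.2]
opening: 0.567
grip_force: 29.9
```

It weighs about 0.55 kg, so tin1 is the full one. I'll carry it to the tray.

>>> {"fn": "drive_tool", "kwargs": {
  "targets": [
    {"jaw": 0, "travel": [0.002, 0.005, -0.02], "twist": 0},
    {"jaw": 0, "travel": [0.005, 0.02, -0.04], "twist": 0},
    {"jaw": 0, "travel": [0.008, 0.045, -0.05], "twist": 0},
    {"jaw": 0, "travel": [0.011, 0.075, -0.05], "twist": 0},
    {"jaw": 0, "travel": [0.014, 0.105, -0.05], "twist": 0},
    {"jaw": 0, "travel": [0.017, 0.135, -0.05], "twist": 0},
    {"jaw": 0, "travel": [0.017, 0.165, -0.05], "twist": 0},
    {"jaw": 0, "travel": [0.017, 0.195, -0.05], "twist": 0}
  ]
}}

```text
t: 16.62
eef_pos: [585.6, 38.0, 115.6]
tcp_rot: [3.142, 0.0, -3.014]
ft_force: [0.5, -0.0, -5.4]
opening: 0.569
grip_force: 29.9
```

>>> {"fn": "drive_tool", "kwargs": {
  "targets": [
    {"jaw": 0, "travel": [0, 0.03, 0], "twist": 0},
    {"jaw": 0, "travel": [0, 0.06, 0], "twist": 0},
    {"jaw": 0, "travel": [0, 0.09, 0], "twist": 0},
    {"jaw": 0, "travel": [0, 0.112, 0], "twist": 0},
    {"jaw": 0, "travel": [0, 0.125, 0], "twist": 0},
    {"jaw": 0, "travel": [0, 0.13, 0], "twist": 0},
    {"jaw": 0, "travel": [0, 0.13, 0], "twist": 0},
    {"jaw": 0, "travel": [0, 0.13, 0], "twist": 0}
  ]
}}

```text
t: 17.28
eef_pos: [569.7, 164.9, 115.4]
tcp_rot: [-3.141, -0.0, -3.013]
ft_force: [-0.1, 0.1, -5.3]
opening: 0.568
grip_force: 29.9
```

```bash
python3 - <<'E'
from cell import *
import cv2
s=state();print(s['eef_pos'],s['tcp_rot'],s['ft_force'])
c=read_camera('scene')
im=cv2.cvtColor(c['frame'],cv2.COLOR_RGB2BGR);cv2.imwrite('pics/s2.png',cv2.resize(im[150:400,190:460],None,fx=2.4,fy=2.4,interpolation=cv2.INTER_CUBIC))
E
```

```text
[569.66316162 164.86151713 115.37560811] [-3.14133778e+00 -5.43245238e-05 -3.01347563e+00] [-0.07422239  0.07894742 -5.33345504]
```

View pics/s2.png

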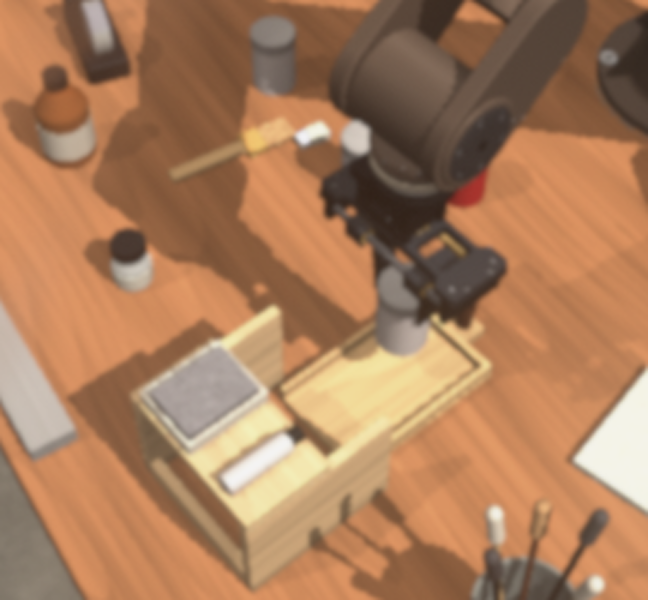

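The tray is fully out and the tin, at (402,315), hangs over it. The two light tins and the bystanders look undisturbed. Next I lower the tin.

>>> {"fn": "drive_tool", "kwargs": {
  "targets": [
    {"jaw": 0, "travel": [0, 0.001, 0.015], "twist": 0},
    {"jaw": 0, "travel": [0, 0.001, 0.035], "twist": 0},
    {"jaw": 0, "travel": [0, 0.001, 0.052], "twist": 0},
    {"jaw": 0, "travel": [0, 0.001, 0.06], "twist": 0},
    {"jaw": 0, "travel": [0, 0.001, 0.064], "twist": 0},
    {"jaw": 0, "travel": [0, 0.001, 0.066], "twist": 0},
    {"jaw": 0, "travel": [0, 0.001, 0.0665], "twist": 0},
    {"jaw": 0, "travel": [0, 0.001, 0.0665], "twist": 0}
  ]
}}

```text
t: 18.0
eef_pos: [569.8, 166.5, 49.6]
tcp_rot: [3.142, 0.001, -3.014]
ft_force: [0.8, -0.3, -4.9]
opening: 0.57
grip_force: 29.9
```

>>> {"fn": "drive_tool", "kwargs": {
  "targets": [
    {"jaw": 0, "travel": [0, 0, 0.0005], "twist": 0},
    {"jaw": 0, "travel": [0, 0, 0.0005], "twist": 0}
  ]
}}

```text
t: 18.17
eef_pos: [569.6, 166.7, 49.0]
tcp_rot: [3.142, 0.001, -3.013]
ft_force: [-0.4, 0.3, -5.6]
opening: 0.567
grip_force: 29.9
```

>>> {"fn": "drive_tool", "kwargs": {
  "targets": [
    {"jaw": 0, "travel": [0, 0, 0.0005], "twist": 0},
    {"jaw": 0, "travel": [0, 0, 0.001], "twist": 0},
    {"jaw": 0, "travel": [0, 0, 0.001], "twist": 0}
  ]
}}

```text
t: 18.42
eef_pos: [570.2, 166.7, 48.8]
tcp_rot: [3.142, 0.003, -3.013]
ft_force: [-1.3, -1.2, 6.0]
opening: 0.569
grip_force: 30.0
```

>>> {"fn": "drive_tool", "kwargs": {
  "targets": [
    {"jaw": 0.65, "travel": [0, 0, 0], "twist": 0},
    {"jaw": 0.65, "travel": [0, 0, 0], "twist": 0},
    {"jaw": 0.8, "travel": [0, 0, 0], "twist": 0},
    {"jaw": 0.8, "travel": [0, 0, 0], "twist": 0},
    {"jaw": 0.8, "travel": [0, 0, 0], "twist": 0},
    {"jaw": 0.8, "travel": [0, 0, 0], "twist": 0}
  ]
}}

```text
t: 18.92
eef_pos: [569.4, 166.7, 47.4]
tcp_rot: [3.141, 0.0, -3.013]
ft_force: [0.7, 0.1, 0.5]
opening: 0.793
grip_force: 0.0
```

>>> {"fn": "drive_tool", "kwargs": {
  "targets": [
    {"jaw": 0.8, "travel": [0, 0, -0.02], "twist": 0},
    {"jaw": 0.8, "travel": [0, 0, -0.055], "twist": 0},
    {"jaw": 0.8, "travel": [0, 0, -0.09], "twist": 0},
    {"jaw": 0.8, "travel": [0.02, 0, -0.11], "twist": 0},
    {"jaw": 0.8, "travel": [0.055, 0, -0.11], "twist": 0},
    {"jaw": 0.6, "travel": [0.085, 0, -0.11], "twist": 0},
    {"jaw": 0.6, "travel": [0.093, 0, -0.11], "twist": 0},
    {"jaw": 0.6, "travel": [0.093, 0, -0.11], "twist": 0}
  ]
}}

```text
t: 19.58
eef_pos: [475.7, 154.7, 158.0]
tcp_rot: [3.141, 0.0, -3.013]
ft_force: [0.4, -1.2, 0.3]
opening: 0.647
grip_force: 0.0
```

>>> {"fn": "drive_tool", "kwargs": {
  "targets": [
    {"jaw": 0.6, "travel": [0, 0, 0], "twist": 0},
    {"jaw": 0.6, "travel": [0, 0, 0], "twist": 0}
  ]
}}

```text
t: 19.75
eef_pos: [478.5, 154.9, 157.4]
tcp_rot: [3.141, 0.001, -3.014]
ft_force: [0.3, 0.5, 0.2]
opening: 0.604
grip_force: 0.0
```

>>> {"fn": "drive_tool", "kwargs": {
  "targets": [
    {"jaw": 0.6, "travel": [0.001, -0.0005, 0.035], "twist": 0},
    {"jaw": 0.6, "travel": [0.001, -0.0005, 0.07], "twist": 0},
    {"jaw": 0.6, "travel": [0.001, -0.0005, 0.1], "twist": 0},
    {"jaw": 0.6, "travel": [0.001, -0.0005, 0.112], "twist": 0},
    {"jaw": 0.6, "travel": [0.001, -0.0005, 0.112], "twist": 0},
    {"jaw": 0.4, "travel": [0.001, -0.0005, 0.112], "twist": 0},
    {"jaw": 0, "travel": [0.001, -0.0005, 0.112], "twist": 0},
    {"jaw": 0, "travel": [0.001, -0.0005, 0.112], "twist": 0}
  ]
}}

```text
t: 20.42
eef_pos: [477.2, 154.3, 46.4]
tcp_rot: [3.141, 0.002, -3.013]
ft_force: [-0.0, -0.3, 0.0]
opening: 0.447
grip_force: 0.0
```

>>> {"fn": "drive_tool", "kwargs": {
  "targets": [
    {"jaw": 0, "travel": [0, 0, 0], "twist": 0},
    {"jaw": 0, "travel": [0, 0, 0], "twist": 0},
    {"jaw": 0, "travel": [0, 0, 0], "twist": 0},
    {"jaw": 0, "travel": [0, 0, 0], "twist": 0}
  ]
}}

```text
t: 20.75
eef_pos: [476.5, 154.2, 46.0]
tcp_rot: [3.141, 0.001, -3.013]
ft_force: [-0.3, -1.3, 5.0]
opening: 0.217
grip_force: 30.0
```

>>> {"fn": "drive_tool", "kwargs": {
  "targets": [
    {"jaw": 0, "travel": [-0.003, 0, 0], "twist": 0},
    {"jaw": 0, "travel": [-0.009, 0, 0], "twist": 0},
    {"jaw": 0, "travel": [-0.017, 0, 0], "twist": 0},
    {"jaw": 0, "travel": [-0.026, 0, 0], "twist": 0},
    {"jaw": 0, "travel": [-0.035, 0, 0], "twist": 0},
    {"jaw": 0, "travel": [-0.044, 0, 0], "twist": 0},
    {"jaw": 0, "travel": [-0.053, 0, 0], "twist": 0},
    {"jaw": 0, "travel": [-0.062, 0, 0], "twist": 0}
  ]
}}

```text
t: 21.42
eef_pos: [538.1, 162.3, 46.0]
tcp_rot: [3.141, 0.0, -3.013]
ft_force: [-2.3, 1.1, 5.8]
opening: 0.216
grip_force: 30.0
```

>>> {"fn": "drive_tool", "kwargs": {
  "targets": [
    {"jaw": 0, "travel": [-0.009, 0, 0], "twist": 0},
    {"jaw": 0, "travel": [-0.018, 0, 0], "twist": 0},
    {"jaw": 0, "travel": [-0.027, 0, 0], "twist": 0},
    {"jaw": 0, "travel": [-0.036, 0, 0], "twist": 0},
    {"jaw": 0, "travel": [-0.044, 0, 0], "twist": 0},
    {"jaw": 0, "travel": [-0.05, 0, 0], "twist": 0},
    {"jaw": 0, "travel": [-0.054, 0, 0], "twist": 0},
    {"jaw": 0, "travel": [-0.056, 0, 0], "twist": 0}
  ]
}}

```text
t: 22.08
eef_pos: [593.8, 169.7, 46.0]
tcp_rot: [3.141, 0.001, -3.013]
ft_force: [-1.5, 2.5, 5.1]
opening: 0.222
grip_force: 30.0
```

Moved 118 mm, so about 12 mm remain. I'll creep up to the stop.

>>> {"fn": "drive_tool", "kwargs": {
  "targets": [
    {"jaw": 0, "travel": [-0.002, 0, 0], "twist": 0},
    {"jaw": 0, "travel": [-0.004, 0, 0], "twist": 0},
    {"jaw": 0, "travel": [-0.006, 0, 0], "twist": 0},
    {"jaw": 0, "travel": [-0.008, 0, 0], "twist": 0},
    {"jaw": 0, "travel": [-0.009, 0, 0], "twist": 0},
    {"jaw": 0, "travel": [-0.009, 0, 0], "twist": 0}
  ]
}}

```text
t: 22.58
eef_pos: [602.6, 170.8, 46.0]
tcp_rot: [3.141, 0.001, -3.013]
ft_force: [-1.3, 2.5, 3.5]
opening: 0.222
grip_force: 30.0
```

>>> {"fn": "drive_tool", "kwargs": {
  "targets": [
    {"jaw": 0, "travel": [-0.001, 0, 0], "twist": 0},
    {"jaw": 0, "travel": [-0.002, 0, 0], "twist": 0},
    {"jaw": 0, "travel": [-0.003, 0, 0], "twist": 0},
    {"jaw": 0, "travel": [-0.003, 0, 0], "twist": 0}
  ]
}}

```text
t: 22.92
eef_pos: [602.8, 170.8, 45.9]
tcp_rot: [3.141, -0.005, -3.013]
ft_force: [-12.7, 0.7, 12.8]
opening: 0.221
grip_force: 30.0
```

>>> {"fn": "drive_tool", "kwargs": {
  "targets": [
    {"jaw": 0, "travel": [-0.001, 0, 0], "twist": 0},
    {"jaw": 0, "travel": [-0.002, 0, 0], "twist": 0},
    {"jaw": 0, "travel": [-0.003, 0, 0], "twist": 0},
    {"jaw": 0, "travel": [-0.003, 0, 0], "twist": 0}
  ]
}}

```text
t: 23.25
eef_pos: [602.8, 170.8, 45.9]
tcp_rot: [-3.142, -0.011, -3.013]
ft_force: [-26.2, -2.9, 23.3]
opening: 0.219
grip_force: 30.0
```

It's against the inner stop: the position held at 602.8 while the force rose to 26 N. I'll ease off, open, retreat and check.

>>> {"fn": "drive_tool", "kwargs": {
  "targets": [
    {"jaw": 0, "travel": [0.002, 0, 0], "twist": 0},
    {"jaw": 0, "travel": [0.004, 0, 0], "twist": 0},
    {"jaw": 0.5, "travel": [0.004, 0, 0], "twist": 0},
    {"jaw": 0.7, "travel": [0.004, 0, 0], "twist": 0},
    {"jaw": 0.7, "travel": [0.004, 0, 0], "twist": 0},
    {"jaw": 0.7, "travel": [0.004, 0, 0], "twist": 0},
    {"jaw": 0.7, "travel": [0.004, 0, 0], "twist": 0}
  ]
}}

```text
t: 23.83
eef_pos: [604.3, 170.6, 45.3]
tcp_rot: [3.142, -0.0, -3.013]
ft_force: [-0.2, -0.8, -0.3]
opening: 0.511
grip_force: 0.0
```

>>> {"fn": "drive_tool", "kwargs": {
  "targets": [
    {"jaw": 0.7, "travel": [0, 0, -0.03], "twist": 0},
    {"jaw": 0.7, "travel": [0, 0, -0.07], "twist": 0},
    {"jaw": 0.7, "travel": [0.02, 0, -0.1], "twist": 0},
    {"jaw": 0.7, "travel": [0.05, 0, -0.12], "twist": 0},
    {"jaw": 0.7, "travel": [0.06, 0, -0.15], "twist": 0},
    {"jaw": 0.7, "travel": [0.06, 0, -0.15], "twist": 0},
    {"jaw": 0.7, "travel": [0.06, 0, -0.15], "twist": 0},
    {"jaw": 0.7, "travel": [0.06, 0, -0.15], "twist": 0}
  ]
}}

```text
t: 24.5
eef_pos: [544.8, 162.9, 195.1]
tcp_rot: [3.142, 0.0, -3.014]
ft_force: [0.2, 0.4, 0.1]
opening: 0.7
grip_force: 0.0
```

```bash
python3 - <<'E'
from cell import *
import cv2
from h import *
s=state();print(s['eef_pos'],s['ft_force'],s['t'])
c=read_camera('scene');w=read_camera('wrist');pickle.dump(c,open('s3.pkl','wb'));pickle.dump(w,open('w3.pkl','wb'))
f=lambda c:cv2.cvtColor(c['frame'],cv2.COLOR_RGB2BGR)
a=cv2.resize(f(c)[150:400,190:460],(400,370));b=cv2.resize(f(w)[:400],(400,250))
b=cv2.copyMakeBorder(b,0,120,0,0,cv2.BORDER_CONSTANT)
cv2.imwrite('pics/fin.png',cv2.hconcat([a,b]))
E
```

```text
[544.82626645 162.91820053 195.09876524] [0.22937787 0.40314561 0.10466992] 24.5
```

View pics/fin.png

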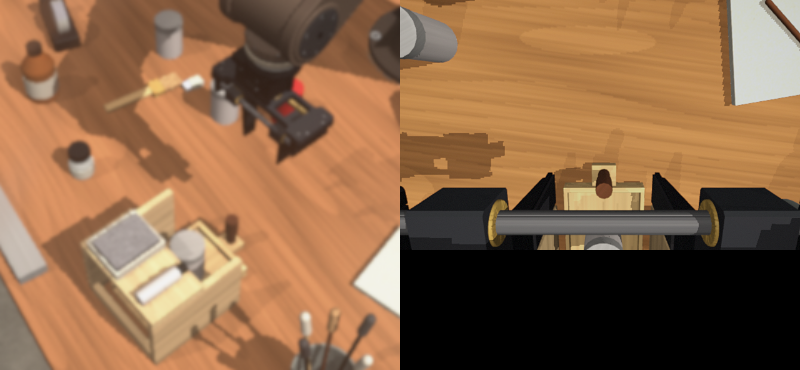

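The picture shows the tin upright in the closed tray at (187,250), with the two light tins still standing. One numeric check on how far the knob travelled, then hand in.

```bash
python3 - <<'E'
from h import *
import cv2
w=pickle.load(open('w3.pkl','rb'));o=pickle.load(open('w1.pkl','rb'))
def top(c,r0,r1):
    f=cv2.cvtColor(c['frame'],cv2.COLOR_RGB2BGR)[r0:r1,285:355]; return f
cv2.imwrite('pics/k.png',cv2.resize(cv2.hconcat([top(o,220,290),top(w,250,320)]),None,fx=5,fy=5,interpolation=cv2.INTER_CUBIC))
for p in [(322,304),(325,304),(325,308)]: print(ray(w,*p,80).round(1))
E
```

```text
[605.1 167.9  80. ]
[604.8 170.2  80. ]
[608.2 170.7  80. ]
```

View pics/k.png

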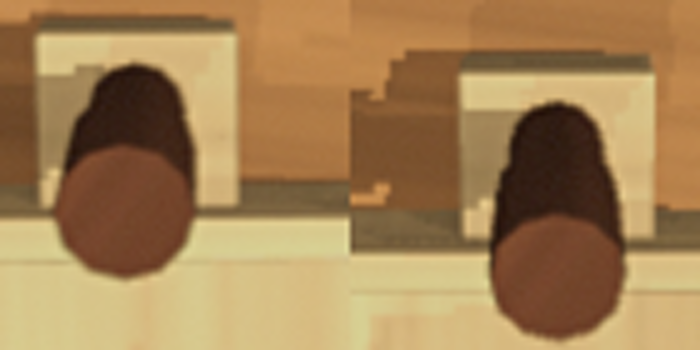

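The knob tops at (310,262) before and (327,305) after put the knob about 29 mm further in than at the start. That matches the 29 mm the tray started out, so it is home.

```bash
python3 -c "from cell import *; print(job_done())"
```

```text
the job is handed in; nothing more can be done
None
```

The job is handed in at about 25 s on the robot clock: the full tin (about 0.55 kg) stands upright in the tray, the tray is pushed in to its inner stop, and the two light tins are back standing where they were.

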